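Light, picture, store: run the inspection station's controls

ROBOT

A 6-joint arm with a two-finger parallel gripper is mounted at the origin on the work surface. World frame = base frame: x ahead of the robot, y to its left, z up, the work surface at z = 0. Lengths are in m, angles in rad, forces in N, time in s.
With the tool pointing down it reaches from about 0.35 to 0.775 m from the base axis. Payload 7.3 kg.
Tool frame: the origin (TCP) lies at the centre of the arm's flange, where the gripper is bolted on; the fingertips stand 178 mm ahead of it and the grasp point (between the pads) lies 159 mm ahead of it; z points along the fingers, y is the line along which they close (so a half turn about z gives the same grasp; the last joint's range is limited). The gripper opens to 92 mm and grips with 3 to 60 N. Pads are 19 mm wide; open, the fingers measure 130 mm over their backs; the gripper's body (75 mm by 190 mm) begins 47 mm behind the grasp point.
Start: joints at [1.067, 0.342, 1.524, -0, 1.275, -0.146], TCP at [0.184, 0.492, 0.405] pointing down, gripper open.
Joint ranges: [-2.53, 2.53], [-0.77, 2.02], [0.04, 2.7], [-1, 4.14], [0.28, 2.66], [-3.11, 3.11]. Speed limits (rad/s): [2.57, 2.57, 3.14, 3.14, 3.14, 3.14].

INTERFACE

Orientations are given as [roll, pitch, yaw] about the fixed x, y, z axes, in that order (R = Rz(yaw) Ry(pitch) Rx(roll)).
In Python, from cell import robot, viewer, job gives the robot as it stands (robot), with the cameras (viewer) and the job (job).
- The arm moves only by the tool drive_effector, called after "Emit:" as name(argument=value, ...) on one line, values as JSON. Schema: {"type":"object","properties":{"ticks":{"type":"array","items":{"type":"array","items":{"type":"number"},"minItems":6,"maxItems":6},"minItems":1,"maxItems":8},"aperture":{"type":"number"},"grip_n":{"type":"number"},"only":{"type":"string"},"quiet":{"type":"boolean"},"lines":{"type":"string"}},"required":["ticks"],"additionalProperties":false}. ticks is a list of rows, 1 to 8 of them, each of 6 numbers: dx, dy, dz in m, then a rotation vector rx, ry, rz in rad; each row shifts and turns the commanded pose from where the row before left it, along the tool's axes as they then stand; what a row does not reach is not made up. A row lasts 1/12 s, in which the tool goes at most 0.0417 m and 0.125 rad, less where a joint would pass 70% of its speed; a pose out of reach is approached as far as the arm can. aperture is the finger opening in m, set as the call begins (left out keeps the last). The fingers move at their own pace and stop on an object; grip_n is the grip in N (left out, the last holds). Time passes only in rows, so rows that do not move let the fingers close. The tool returns the time, the measured TCP pose, the force, the opening and the grip force at its end. only (a regular expression) keeps the lines of the reply that match it, lines (a string "A,B") keeps lines A to B, and quiet returns only ok. Input that does not fit is refused with a message, and nothing moves.
- robot.observe(): the state, without advancing time (a new reading comes with each control period).
- viewer.read_camera(name): name is "scene" or "side" or "wrist"; returns a dict with "image" (420x560x3 uint8, red, green, blue), "fx", "fy", "cx", "cy" (pixels), "pose" (4x4, takes a point from camera to world coordinates). Camera axes: x right, y down, z forward; pixel columns grow to the right and rows downward; lengths in m; the calibration is good to about 2 mm. A picture is of the moment at which its call begins. There is no depth.
- job.hand_in(): hands the job in; it is judged then, once.
The state is a dict: "time": time; "qpos": joint angles; "qvel": joint speeds; "joint_efforts": joint torques, N m; "tool_pos": TCP position; "tool_rot": TCP orientation; "contact_force": force on the tool from outside, world axes, zero at the start; "torque": the same for the moment, N m; "opening": finger opening in m; "grip_force": force on a finger pad.
Only numpy, scipy, OpenCV 4.12 (cv2) and the standard library are available. Lean on these libraries where they do the work, as an engineer would, in place of code of your own. Each camera call takes 0.05 s, during which the arm holds its last target. There are 200 camera calls.

TASK

Take a picture at the microscope station, using only the closed fingertips: first switch on the lamp by pressing down the raised half of the rocker on the white lamp box until it is fully over, then press the keypad's round key fully down for a moment and let it up to take the picture, then do the same with the long bar key to store it. Keep to that order, do not press the two square keys, and leave the lamp switched on with all the keys up. Do not lift, tip or push about the lamp box or the keypad, and leave everything else on the bench undisturbed.

Things in the scene. Friction and masses are not known exactly. Their poses are not given: they have to be found in the camera images.
- lamp_box: white microscope lamp box standing loose on rubber feet, 160 (x) x 130 (y) x 60 mm high, about 0.9 kg. Origin under its centre, z up. A grey rocker switch sits on its top, a small black dimmer stub on its -x end face
- rocker (a joint): rocker on the lamp box: 0 = off, 0.4 rad = on; stays where it is left (friction 0.04 N m). Grey paddle 36 mm wide (box y), two halves of 32 mm along box x in a shallow V. Hinge along box y at x 0, y 20 mm, 66 mm above the table. Off: the +x half stands up at 0.35 rad, its end about 80 mm above the table; on: it lies almost level, its top about 68 mm up, and the -x half stands up
- rocker_press (a point): point on the top face of the rocker's +x half (the one that stands up when off), 22 mm from the hinge, on the paddle's middle line; moves with the rocker, from about 76 mm above the table (off) to 68 mm (on)
- keypad: black operator keypad standing loose on rubber feet, 160 (x) x 200 (y) mm, case top 40 mm above the table, about 0.8 kg. Origin under its centre, z up. Four grey keys stand 10 mm proud of the case: a round one, a long bar and two squares
- round_key (a joint): round key, 36 mm across; press depth: 0 = up, 0.005 m = fully down. It springs back when let go; starts to move at 1.2 N, fully down at 4 N
- round_key_top (a point): centre of the top face of the round key; moves with the key. In the keypad frame it lies at x 40, y 50 mm, 50 mm above the table when the key is up
- bar_key (a joint): long bar key, 24 mm (x) by 90 mm (y); press depth: 0 = up, 0.005 m = fully down. It springs back when let go; starts to move at 1.2 N, fully down at 4 N
- bar_key_top (a point): centre of the top face of the bar key; moves with the key. In the keypad frame it lies at x -40, y 30 mm, 50 mm above the table when the key is up
- square_key_far (a joint): square key, 22 x 22 mm, beside the round key, not to be pressed; press depth: 0 = up, 0.005 m = fully down. It springs back when let go; starts to move at 1.2 N, fully down at 4 N
- square_key_far_top (a point): centre of the top face of the far square key; moves with the key. In the keypad frame it lies at x 40, y -55 mm, 50 mm above the table when the key is up
- square_key_near (a joint): square key, 22 x 22 mm, beside the bar key, not to be pressed; press depth: 0 = up, 0.005 m = fully down. It springs back when let go; starts to move at 1.2 N, fully down at 4 N
- square_key_near_top (a point): centre of the top face of the near square key; moves with the key. In the keypad frame it lies at x -40, y -70 mm, 50 mm above the table when the key is up
- eyepiece: spare black eyepiece standing upright, 36 mm across, 42 mm high; bystander; origin under its centre
- jar: small clear jar with white cap, 36 mm across, 40 mm high; bystander; origin under its centre
- dispenser: white solvent dispenser bottle with a steel dish on top, 64 mm across, 107 mm high; bystander; origin under its centre
- tweezers: steel tweezers lying flat, 120 mm long, 9 mm high; bystander; origin at the middle of the underside
- chip_tray: black divided component tray, 80 x 120 mm, 18 mm high; bystander; origin under its centre
- driver: screwdriver lying down, 160 mm long; bystander
- board_holder: aluminium holder with a green circuit board, 120 x 80 mm, 22 mm high; bystander; origin under its centre

How it is judged:
On the way, in this order (a step that is already met when the one before it is completed fails the run):
1. the rocker is pressed over to on (value of joint rocker above 0.34 rad), for 0.1 s.
2. the round key is pressed down, the bar key being up (value of joint round_key above 0.0038 m and value of joint bar_key below 0.0015 m), for 0.1 s.
3. the bar key is pressed down, the round key having come up (value of joint bar_key above 0.0038 m and value of joint round_key below 0.0015 m), for 0.1 s.
At the end, for the whole second after the job is handed in: The rocker is on (at least 0.34 of 0.4 rad), all four keys are up (within 1 mm), lamp box and keypad rest level on the table within 30 mm of where they began, and every bystander is within 30 mm of its start, the upright ones still standing (value of joint rocker above 0.34 rad and value of joint each of round_key, bar_key, square_key_far, square_key_near below 0.001 m and not (distance of lamp_box from where it was at the start of the episode above 0.03 m or height (world z) of lamp_box above 0.012 m or angle between lamp_box's own z axis and vertical above 0.15 rad) and not (distance of keypad from where it was at the start of the episode above 0.03 m or height (world z) of keypad above 0.012 m or angle between keypad's own z axis and vertical above 0.15 rad) and linear speed of each of lamp_box, keypad below 0.02 m/s and not (distance of any of eyepiece, jar, dispenser, tweezers, chip_tray, driver, board_holder from where it was at the start of the episode above 0.03 m or angle between any of eyepiece, jar, dispenser's own z axis and vertical above 0.7 rad)); the robot touches nothing.
It fails at once if a square key is pressed (value of joint any of square_key_far, square_key_near above 0.0025 m).
It fails at once if the round or bar key is pressed before the lamp is on (value of joint rocker below 0.2 rad and value of joint any of round_key, bar_key above 0.0025 m).
It fails at once if the lamp box is lifted (12 mm), tipped (0.15 rad) or moved more than 30 mm (distance of lamp_box from where it was at the start of the episode above 0.03 m or height (world z) of lamp_box above 0.012 m or angle between lamp_box's own z axis and vertical above 0.15 rad).
It fails at once if the keypad is lifted (12 mm), tipped (0.15 rad) or moved more than 30 mm (distance of keypad from where it was at the start of the episode above 0.03 m or height (world z) of keypad above 0.012 m or angle between keypad's own z axis and vertical above 0.15 rad).
It fails at once if a bystander is moved more than 30 mm or knocked over (distance of any of eyepiece, jar, dispenser, tweezers, chip_tray, driver, board_holder from where it was at the start of the episode above 0.03 m or angle between any of eyepiece, jar, dispenser's own z axis and vertical above 0.7 rad).
It also fails if it takes over 48 s, if anything falls off the work surface, if the arm or the gripper's body presses on something with over 40 N, if the wrist force passes 120 N, or if a joint passes its speed limit or range.

## Working session

There is one attempt and no reset: what is moved stays moved. The work goes in short steps, Python scripts to look and compute and a tool call to move; the robot and the scene stay as the last step left them, time stands still between calls to the robot, and variables do not carry over. Pictures are saved under pics/ and viewed, at most 10 in all, crops included, and the job is handed in when it is done.

```bash
ls; mkdir -p pics; python3 - <<'E'
from cell import robot, viewer, job
import cv2,pickle
s=robot.observe();print({k:s[k] for k in('time','tool_pos','tool_rot','opening')})
d={}
for n in("scene","side","wrist"):
    c=viewer.read_camera(n);d[n]=c;cv2.imwrite(f"pics/{n}0.png",c["image"][:,:,::-1])
pickle.dump(d,open("d0.pkl","wb"))
E
```

```text
cell.py
pics
{'time': 0.0, 'tool_pos': array([0.18376346, 0.49164068, 0.40406097]), 'tool_rot': array([-3.14008439e+00, -2.10672669e-04,  2.78380970e+00]), 'opening': 0.09173031200561214}
```

View pics/scene0.png

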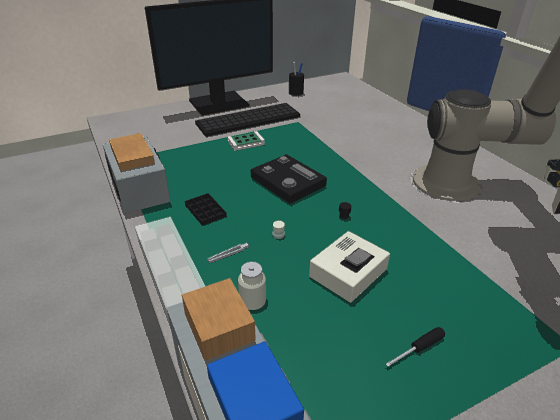

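View pics/side0.png

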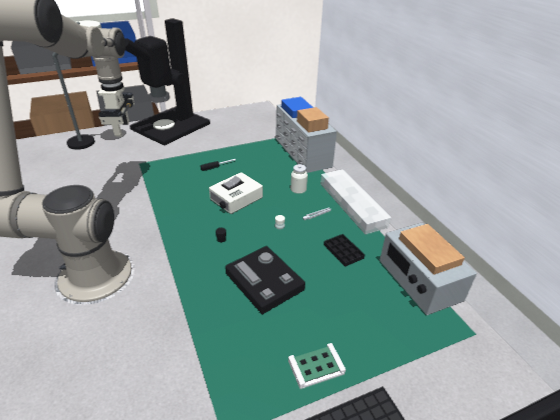

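View pics/wrist0.png

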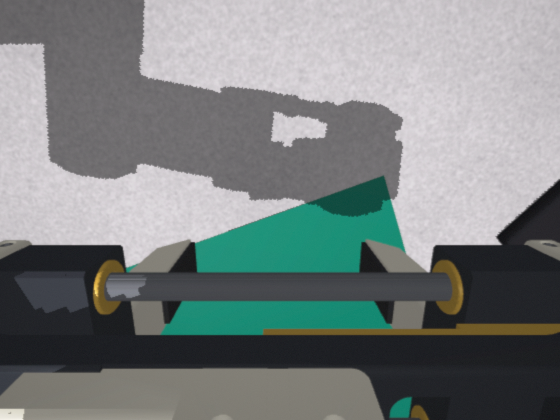

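The scene view shows the lamp box at (349,265) with its rocker at about (357,258), and the keypad at (288,177). In the side view they are at (236,191) and (265,277). The wrist camera doesn't see either of them yet. Next I'll triangulate the keys and rocker and make zoomed crops.

```bash
cat >h.py <<'E'
import numpy as np,cv2
def ray(c,p):
    T=c["pose"];d=T[:3,:3]@np.array([(p[0]-c["cx"])/c["fx"],(p[1]-c["cy"])/c["fy"],1.]);return T[:3,3],d/np.linalg.norm(d)
def plane(c,p,z):
    o,d=ray(c,p);return o+d*(z-o[2])/d[2]
def tri(*cp):
    A=np.zeros((3,3));b=np.zeros(3);R=[ray(c,p) for c,p in cp]
    for o,d in R:
        P=np.eye(3)-np.outer(d,d);A+=P;b+=P@o
    x=np.linalg.solve(A,b)
    return x,max(np.linalg.norm((np.eye(3)-np.outer(d,d))@(x-o)) for o,d in R)
def blobs(m,lo,hi,off=(0,0)):
    n,_,st,ce=cv2.connectedComponentsWithStats(m.astype(np.uint8))
    return [(tuple((ce[i]+off).round(1)),int(st[i,4])) for i in range(1,n) if lo<st[i,4]<hi]
E
python3 - <<'E'
import pickle,numpy as np,cv2
from h import *
d=pickle.load(open("d0.pkl","rb"))
for n,kb,lb in(("scene",(245,145,330,205),(305,228,395,302)),("side",(220,243,310,312),(205,170,268,214))):
    g=d[n]["image"].astype(int)
    x0,y0,x1,y1=kb;c=g[y0:y1,x0:x1];mx=c.max(2);mn=c.min(2)
    print(n,"keys",blobs((mx>75)&(mx-mn<25),12,400,(x0,y0)))
    x0,y0,x1,y1=lb;c=g[y0:y1,x0:x1];mx=c.max(2);mn=c.min(2)
    print(n,"dark",blobs((mx<150)&(mx-mn<25),8,1500,(x0,y0)))
    print(n,"white",blobs((mn>150),200,5000,(x0,y0)))
    m=(mn>130).astype(np.uint8);cs=max(cv2.findContours(m,0,2)[0],key=cv2.contourArea)
    print((cv2.approxPolyDP(cv2.convexHull(cs),3,True)[:,0]+(x0,y0)).tolist())
a=[]
for n,r in(("scene",(305,225,395,305)),("side",(200,165,275,217)),("scene",(245,145,330,205)),("side",(220,243,310,312))):
    x0,y0,x1,y1=r;a.append(cv2.resize(d[n]["image"][y0:y1,x0:x1,::-1],(400,300),interpolation=cv2.INTER_CUBIC))
cv2.imwrite("pics/crop0.png",np.vstack([np.hstack(a[:2]),np.hstack(a[2:])]))
E
```

```text
scene keys [((np.float64(251.2), np.float64(145.9)), 42), ((np.float64(282.9), np.float64(157.8)), 22), ((np.float64(302.8), np.float64(170.5)), 136), ((np.float64(267.2), np.float64(168.6)), 37), ((np.float64(288.4), np.float64(181.4)), 74)]
scene dark [((np.float64(345.1), np.float64(243.3)), 84), ((np.float64(356.7), np.float64(259.9)), 469), ((np.float64(346.3), np.float64(280.4)), 1179)]
scene white [((np.float64(348.4), np.float64(258.8)), 1683)]
[[347, 231], [389, 253], [354, 286], [310, 261]]
side keys [((np.float64(265.2), np.float64(257.6)), 135), ((np.float64(247.5), np.float64(272.7)), 298), ((np.float64(285.6), np.float64(278.1)), 94), ((np.float64(266.7), np.float64(293.4)), 101)]
side dark [((np.float64(232.7), np.float64(185.0)), 78), ((np.float64(220.0), np.float64(201.7)), 202), ((np.float64(232.8), np.float64(192.7)), 9), ((np.float64(261.0), np.float64(195.3)), 10), ((np.float64(246.8), np.float64(204.7)), 17)]
side white [((np.float64(238.3), np.float64(191.0)), 1088)]
[[262, 185], [261, 197], [232, 212], [209, 188], [241, 172]]
```

View pics/crop0.png

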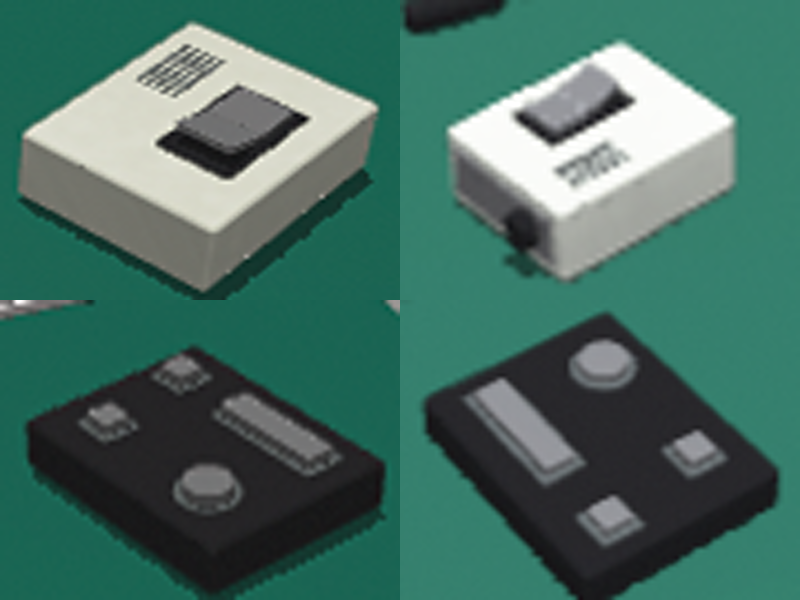

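The crops show the rocker's raised half is the one away from the black stub. It is the lower-left half in the scene view and the right-hand half in the side view. The tops of all four keys are clear in both views.

```bash
python3 - <<'E'
import pickle,numpy as np
from h import *
np.set_printoptions(precision=4,suppress=True)
d=pickle.load(open("d0.pkl","rb"));S,D=d["scene"],d["side"]
for c in(S,D):print("cam",c["pose"][:3,3],c["fx"])
K={"round":((289.2,181),(265.7,256.3),(40,50)),"bar":((305.1,169.6),(248.1,271.5),(-40,30)),"far":((268.2,167.8),(286.4,276.8),(40,-55)),"near":((283.5,158.2),(267.3,292),(-40,-70))}
P=[];M=[]
for k,(a,b,m) in K.items():
    x,e=tri((S,a),(D,b));pa,pb=plane(S,a,.05)[:2],plane(D,b,.05)[:2];print(k,x,e,pa,pb);P.append(pb);P.append(pa);M+=[m,m]
def fit(M,P):
    M=np.array(M)/1000.;P=np.array(P);mc,pc=M.mean(0),P.mean(0);a,b=M-mc,P-pc
    t=np.arctan2((a[:,0]*b[:,1]-a[:,1]*b[:,0]).sum(),(a*b).sum());R=np.array([[np.cos(t),-np.sin(t)],[np.sin(t),np.cos(t)]]);o=pc-R@mc
    return t,R,o,np.abs(P-(M@R.T+o)).max(1)
t,R,o,r=fit(M,P);print("keypad",t,o,r)
for k,v in K.items():print(k,R@np.array(v[2])/1000+o)
print("lamp scene");
sc=[plane(S,p,.06)[:2] for p in((347,231),(389,253),(353,287.5),(310,261))];print(np.array(sc),[np.linalg.norm(sc[i]-sc[i-1]) for i in range(4)])
si=[plane(D,p,.06)[:2] for p in((241,172),(262,185.5),(230,203),(209,187.5))];print(np.array(si),[np.linalg.norm(si[i]-si[i-1]) for i in range(4)])
E
```

```text
cam [1.0566 0.8708 0.8021] 447.8410796582657
cam [ 0.1543 -1.0437  0.9583] 418.5370214285201
round [ 0.4989 -0.1703  0.0469] 0.0017109713107102884 [ 0.4996 -0.1654] [ 0.4992 -0.1741]
bar [ 0.4238 -0.209   0.0469] 0.004720557386487392 [ 0.4217 -0.2034] [ 0.4269 -0.2145]
far [ 0.5234 -0.2726  0.0462] 0.002151182465778975 [ 0.5242 -0.2659] [ 0.5238 -0.2768]
near [ 0.4498 -0.306   0.0465] 0.0017216744852301025 [ 0.451 -0.3  ] [ 0.4502 -0.3096]
keypad 0.24715501615371543 [ 0.4718 -0.2278] [0.0046 0.0042 0.006  0.0051 0.0054 0.0054 0.0042 0.0055]
round [ 0.4984 -0.1696]
bar [ 0.4257 -0.2085]
far [ 0.5241 -0.2714]
near [ 0.4502 -0.3055]
lamp scene
[[0.4831 0.1313]
 [0.4377 0.2497]
 [0.5839 0.3079]
 [0.6278 0.1887]] [np.float64(0.1557410312664465), np.float64(0.12683655643306646), np.float64(0.15734181703491304), np.float64(0.1269780012497217)]
[[0.5805 0.2945]
 [0.6235 0.1765]
 [0.4776 0.1159]
 [0.4345 0.237 ]] [np.float64(0.15697197545423294), np.float64(0.12561539748299475), np.float64(0.15799284847099684), np.float64(0.12850816062342055)]
```

Heights triangulate to about 47 mm against the nominal 50 mm, and the spacings match the sizes given. The keypad yaw is about 0.247 and the lamp box yaw about 0.38. I'll refine with the wrist camera from above, so first I need its mounting.

```bash
cat >>h.py <<'E'
from scipy.spatial.transform import Rotation as Ro
def tool(s):
    T=np.eye(4);T[:3,:3]=Ro.from_euler("xyz",s["tool_rot"]).as_matrix();T[:3,3]=s["tool_pos"];return T
def todelta(s,xy,ztip,yaw):
    "tool-frame shift to bring the fingertip to xy,ztip, and turn about tool z (mod pi) to put tool y along direction yaw"
    T=tool(s);tgt=np.array([*xy,ztip+.178]);y=T[:3,1];w=(yaw-np.arctan2(y[1],y[0])+np.pi/2)%np.pi-np.pi/2
    return T[:3,:3].T@(tgt-T[:3,3]),-w
E
python3 - <<'E'
import pickle
from h import *;from cell import robot, viewer, job
np.set_printoptions(precision=4,suppress=True)
d=pickle.load(open("d0.pkl","rb"));W=d["wrist"];s=robot.observe();T=tool(s)
print(np.linalg.inv(T)@W["pose"],W["fx"],W["cx"],W["cy"])
for p in((280,20),(280,130),(280,240)):print(plane(W,p,0))
print(T);print(todelta(s,(.544,.2395),.226,1.571+.38))
E
```

```text
[[ 0.0002 -0.9642 -0.2651  0.0711]
 [ 1.      0.0005 -0.0009 -0.0001]
 [ 0.001  -0.2651  0.9642  0.0209]
 [ 0.      0.      0.      1.    ]] 305.7573704532523 277.7305383388832 209.35736930522393
[0.012  0.5576 0.    ]
[0.123  0.5164 0.    ]
[ 0.2564  0.4668 -0.    ]
[[-0.9367  0.3502 -0.0006  0.1838]
 [ 0.3502  0.9367 -0.001   0.4917]
 [ 0.0002 -0.0011 -1.      0.4042]
 [ 0.      0.      0.      1.    ]]
(array([-0.4257, -0.1101,  0.0003]), np.float64(-0.7380013029490762))
```

Emit:
drive_effector(ticks=[[-0.04,-0.0052,0,0,0,0],[-0.04,-0.0052,0,0,0,0],[-0.04,-0.0052,0,0,0,0],[-0.04,-0.0052,0,0,0,0],[-0.04,-0.0052,0,0,0,0],[-0.04,-0.0052,0,0,0,0],[-0.04,-0.0052,0,0,0,0],[-0.04,-0.0052,0,0,0,0]], aperture=0, grip_n=20)

```text
time: 0.82
tool_pos: [0.4705, 0.3394, 0.4045]
tool_rot: [-3.141, -0.0, 2.784]
contact_force: [0.6, 1.3, 0.6]
opening: 0.0434
grip_force: 0.0
```

Emit:
drive_effector(ticks=[[-0.04,-0.0052,0,0,0,0],[-0.04,-0.0052,0,0,0,0],[-0.04,-0.0052,0,0,0,0],[-0.038,-0.0052,0,0,0,0]])

```text
time: 1.15
tool_pos: [0.6114, 0.2644, 0.4042]
tool_rot: [-3.141, -0.001, 2.783]
contact_force: [-0.1, 1.4, 1.0]
opening: 0.0166
grip_force: 0.0
```

Emit:
drive_effector(ticks=[[0,0,0,0,0,-0.123],[0,0,0,0,0,-0.123],[0,0,0,0,0,-0.123],[0,0,0,0,0,-0.123],[0,0,0,0,0,-0.123],[0,0,0,0,0,-0.123],[0,0,0,0,0,0],[0,0,0,0,0,0]])

```text
time: 1.82
tool_pos: [0.6097, 0.2659, 0.4043]
tool_rot: [3.141, -0.001, -2.765]
contact_force: [0.1, -0.6, 0.3]
opening: 0.0005
grip_force: 0.0
```

```bash
python3 - <<'E'
from cell import robot, viewer, job
import cv2,pickle
from h import *
np.set_printoptions(precision=4,suppress=True)
W=viewer.read_camera("wrist");pickle.dump(W,open("w1.pkl","wb"));cv2.imwrite("pics/w1.png",W["image"][:,:,::-1])
s=robot.observe();print(tool(s))
T=W["pose"]
for p in((.544,.2395,.076),):
    q=T[:3,:3].T@(np.array(p)-T[:3,3]);print("predicted px",W["fx"]*q[0]/q[2]+W["cx"],W["fy"]*q[1]/q[2]+W["cy"])
E
```

```text
[[-0.93   -0.3675 -0.0005  0.6097]
 [-0.3675  0.93   -0.      0.2659]
 [ 0.0005  0.0002 -1.      0.4044]
 [ 0.      0.      0.      1.    ]]
predicted px 277.619032969309 126.04010749615662
```

View pics/w1.png

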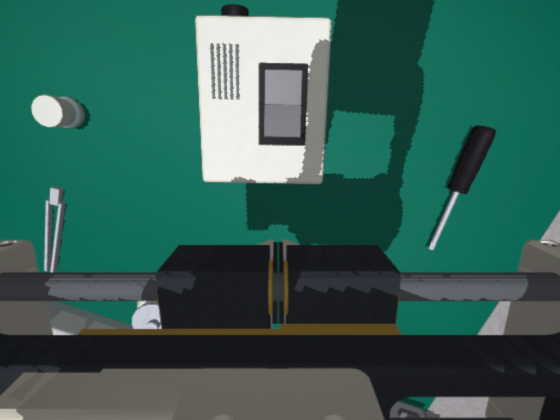

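The wrist view shows the paddle at columns 264–304 and rows 68–137. The fold is at row 104 and the lower half (toward the driver's side) is the raised one. The stub is at the top (235,12). I'll measure the paddle precisely and check it against the scene and side cameras.

```bash
python3 - <<'E'
import pickle
from h import *
np.set_printoptions(precision=4,suppress=True)
W=pickle.load(open("w1.pkl","rb"));d=pickle.load(open("d0.pkl","rb"))
g=W["image"].astype(int);mn=g.min(2);mx=g.max(2)
c=g[55:155,250:320].max(2)
m=((c>75)&(c<190)).astype(np.uint8)
m2=cv2.morphologyEx(m,cv2.MORPH_OPEN,np.ones((5,5),np.uint8))
for k in cv2.findContours(m2,0,2)[0]:
    if cv2.contourArea(k)>200:print("paddle",cv2.boundingRect(k),(np.array(cv2.boxPoints(cv2.minAreaRect(k)))+(250,55)).round(1).tolist())
print("column 283:",mx[60:150,283].tolist())
bm=(mn>130).astype(np.uint8);bm[200:]=0;bm[:,:180]=0;bm[:,345:]=0
k=max(cv2.findContours(bm,0,2)[0],key=cv2.contourArea);q=cv2.approxPolyDP(cv2.convexHull(k),6,True)[:,0];print("box",q.tolist())
for p in q:print(plane(W,p,.06))
for n,p,z in(("hinge",(284,104),.066),("press",(284,126),.076),("end",(284,137),.08),("backend",(283,68),.068)):print(n,plane(W,p,z))
for n,p in(("scene",(353,262)),("side",(238.5,180.5))):print(n,"paddle",plane(d[n],p,.075))
E
```

```text
paddle (14, 14, 39, 68) [[264.0, 69.0], [302.0, 69.0], [302.0, 136.0], [264.0, 136.0]]
paddle (54, 0, 16, 100) [[304.0, 55.0], [319.0, 55.0], [319.0, 154.0], [304.0, 154.0]]
column 283: [235, 234, 222, 109, 58, 53, 54, 54, 56, 83, 142, 154, 156, 154, 156, 157, 156, 156, 156, 156, 156, 158, 157, 157, 157, 156, 156, 156, 157, 157, 155, 156, 156, 158, 157, 157, 157, 157, 157, 157, 157, 158, 156, 150, 130, 133, 132, 131, 132, 132, 132, 132, 133, 134, 134, 133, 134, 134, 134, 133, 134, 135, 135, 135, 134, 134, 134, 136, 137, 137, 136, 136, 136, 135, 136, 133, 112, 70, 49, 49, 49, 50, 49, 51, 66, 143, 234, 239, 239, 239]
box [[197, 16], [330, 20], [297, 178], [203, 179]]
[0.4794 0.1329 0.06  ]
[0.4367 0.2499 0.06  ]
[0.5862 0.2784 0.06  ]
[0.6241 0.1855 0.06  ]
hinge [0.5222 0.2376 0.066 ]
press [0.5417 0.2452 0.076 ]
end [0.5512 0.249  0.08  ]
backend [0.4927 0.2247 0.068 ]
scene paddle [0.5467 0.2504 0.075 ]
side paddle [0.5454 0.2197 0.075 ]
```

Emit:
drive_effector(ticks=[[0.008,0.001,0.02,0,0,0],[0.008,0.001,0.02,0,0,0],[0.008,0.001,0.02,0,0,0],[0.008,0.001,0.02,0,0,0],[0.008,0,0.02,0,0,0],[0,0,0,0,0,0],[0,0,0,0,0,0]])

```text
time: 2.45
tool_pos: [0.571, 0.2548, 0.3044]
tool_rot: [3.141, -0.002, -2.763]
contact_force: [1.1, 0.8, 0.6]
opening: 0.0005
grip_force: 0.0
```

```bash
python3 - <<'E'
from cell import robot, viewer, job
import cv2,pickle
from h import *
np.set_printoptions(precision=4,suppress=True)
W1=pickle.load(open("w1.pkl","rb"))
W=viewer.read_camera("wrist");pickle.dump(W,open("w2.pkl","wb"));cv2.imwrite("pics/w2.png",W["image"][:,:,::-1])
T=W["pose"]
for p in((.5222,.2376,.066),(.5417,.2452,.076),(.5512,.249,.08)):
    q=T[:3,:3].T@(np.array(p)-T[:3,3]);print("predicted px",W["fx"]*q[0]/q[2]+W["cx"],W["fy"]*q[1]/q[2]+W["cy"])
E
```

```text
predicted px 281.03208052511883 154.76729149364743
predicted px 280.89128305456074 186.76168032195997
predicted px 280.9399452620424 202.55131598147167
```

View pics/w2.png

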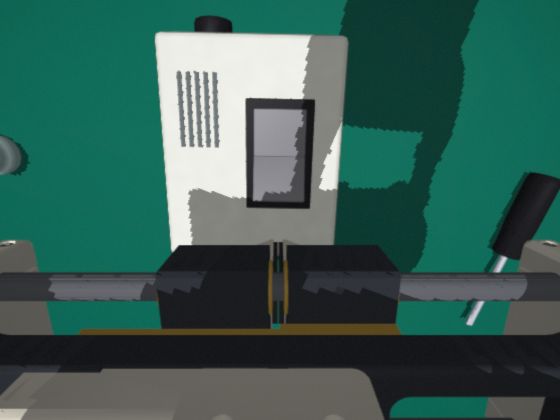

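Both wrist views agree: the fold is at row 156 (predicted 155), the paddle end at row 201 (predicted 202.5) and the centre at column 280 (predicted 281). I'll move above the raised half and press.

Emit:
drive_effector(ticks=[[0.016,0.0007,0.01,0,0,0],[0.016,0.0007,0.01,0,0,0],[0,0,0.01,0,0,0],[0,0,0.006,0,0,0],[0,0,0,0,0,0]])

```text
time: 2.92
tool_pos: [0.5417, 0.2444, 0.2685]
tool_rot: [3.142, 0.001, -2.762]
contact_force: [-0.5, -0.4, -1.2]
opening: 0.0004
grip_force: 0.0
```

Emit:
drive_effector(ticks=[[0,0,0.004,0,0,0],[0,0,0.004,0,0,0],[0,0,0.004,0,0,0],[0,0,0.003,0,0,0],[0,0,0.003,0,0,0],[0,0,0.002,0,0,0],[0,0,0,0,0,0]])

```text
time: 3.5
tool_pos: [0.5409, 0.2442, 0.2485]
tool_rot: [3.142, -0.0, -2.761]
contact_force: [1.0, -0.8, 0.4]
opening: 0.0001
grip_force: 0.3
```

Emit:
drive_effector(ticks=[[0,0,0.001,0,0,0],[0,0,0.001,0,0,0],[0,0,0.001,0,0,0],[0,0,0,0,0,0]])

```text
time: 3.83
tool_pos: [0.541, 0.2443, 0.2465]
tool_rot: [-3.141, 0.001, -2.761]
contact_force: [-0.6, 0.4, 6.0]
opening: 0.0003
grip_force: 3.0
```

Emit:
drive_effector(ticks=[[0,0,0.001,0,0,0],[0,0,0,0,0,0]])

```text
time: 4.0
tool_pos: [0.541, 0.2443, 0.2464]
tool_rot: [-3.141, 0.002, -2.761]
contact_force: [-1.7, -0.8, 11.6]
opening: 0.0005
grip_force: 5.8
```

Emit:
drive_effector(ticks=[[0,0,0.001,0,0,0],[0,0,0,0,0,0]])

```text
time: 4.17
tool_pos: [0.5409, 0.2443, 0.2462]
tool_rot: [-3.141, 0.002, -2.761]
contact_force: [-3.6, -1.2, 17.3]
opening: -0.0
grip_force: 8.8
```

The hard stop came at tip height 68.3 mm, which is the "on" height. I'll retract and check.

Emit:
drive_effector(ticks=[[0,0,-0.02,0,0,0],[0,0,-0.04,0,0,0],[-0.03,0,-0.04,0,0,0],[-0.03,0,-0.02,0,0,0],[0,0,0,0,0,0]])

```text
time: 4.58
tool_pos: [0.5955, 0.2658, 0.363]
tool_rot: [-3.141, 0.013, -2.762]
contact_force: [-0.8, -0.8, -0.5]
opening: 0.0005
grip_force: 0.0
```

```bash
python3 - <<'E'
from cell import robot, viewer, job
import cv2,pickle
from h import *
W=viewer.read_camera("wrist");S=viewer.read_camera("scene");pickle.dump(S,open("s3.pkl","wb"))
a=cv2.resize(W["image"][0:210,180:390,::-1],(400,400));b=cv2.resize(S["image"][225:305,305:395,::-1],(400,400))
cv2.imwrite("pics/c3.png",np.hstack([a,b]))
E
```

```text
(no output)
```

View pics/c3.png

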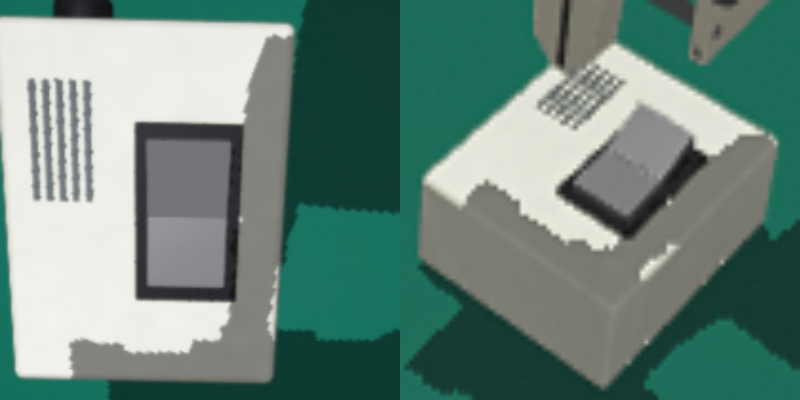

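The crops show the rocker is on: the -x half now stands up and the +x half lies flat. Next is the keypad.

Emit:
drive_effector(ticks=[[0.018,-0.035,-0.004,0,0,0],[0.018,-0.035,-0.004,0,0,0],[0.018,-0.035,-0.004,0,0,0],[0.018,-0.035,-0.004,0,0,0],[0.018,-0.035,-0.004,0,0,0],[0.018,-0.035,0,0,0,0],[0.018,-0.035,0,0,0,0],[0.018,-0.035,0,0,0,0]])

```text
time: 5.35
tool_pos: [0.5602, -0.0503, 0.3752]
tool_rot: [3.139, -0.004, -2.761]
contact_force: [0.6, 1.3, 0.4]
opening: 0.0004
grip_force: 0.0
```

Emit:
drive_effector(ticks=[[0.018,-0.035,0,0,0,0],[0.018,-0.035,0,0,0,0],[0.018,-0.035,0,0,0,0],[0.018,-0.035,0,0,0,0],[0,0,0,0,0,0.065],[0,0,0,0,0,0.065],[0,0,0,0,0,0],[0,0,0,0,0,0]])

```text
time: 6.02
tool_pos: [0.5464, -0.2052, 0.3755]
tool_rot: [3.139, -0.003, -2.89]
contact_force: [0.0, 0.8, -0.6]
opening: 0.0001
grip_force: 0.0
```

```bash
python3 - <<'E'
from cell import robot, viewer, job
import cv2,pickle
from h import *
np.set_printoptions(precision=4,suppress=True)
W=viewer.read_camera("wrist");pickle.dump(W,open("w4.pkl","wb"));cv2.imwrite("pics/w4.png",W["image"][:,:,::-1])
T=W["pose"]
for p in((.4984,-.1696),(.4257,-.2085),(.5241,-.2714),(.4502,-.3055)):
    q=T[:3,:3].T@(np.array([*p,.05])-T[:3,3]);print("predicted px",W["fx"]*q[0]/q[2]+W["cx"],W["fy"]*q[1]/q[2]+W["cy"])
g=W["image"][:245].astype(int);mx=g.max(2);mn=g.min(2)
for b in blobs((mx>100)&(mx<200)&(mx-mn<25),100,6000):print(b,plane(W,b[0],.05))
E
```

```text
predicted px 323.99448318032444 161.47309162248303
predicted px 306.27856976881344 74.13165840966607
predicted px 218.02828339152742 160.98089631808847
predicted px 197.7485114493552 73.5284478491962
((np.float64(15.5), np.float64(64.4)), 950) [ 0.4842 -0.4681  0.05  ]
((np.float64(201.2), np.float64(73.5)), 225) [ 0.4494 -0.3024  0.05  ]
((np.float64(309.7), np.float64(74.3)), 382) [ 0.425  -0.2054  0.05  ]
((np.float64(209.1), np.float64(80.9)), 136) [ 0.4538 -0.2942  0.05  ]
((np.float64(309.6), np.float64(90.5)), 218) [ 0.4385 -0.2016  0.05  ]
((np.float64(326.4), np.float64(166.5)), 907) [ 0.5026 -0.1658  0.05  ]
((np.float64(222.4), np.float64(160.2)), 192) [ 0.5223 -0.2674  0.05  ]
((np.float64(228.2), np.float64(158.7)), 103) [ 0.5194 -0.2621  0.05  ]
```

View pics/w4.png

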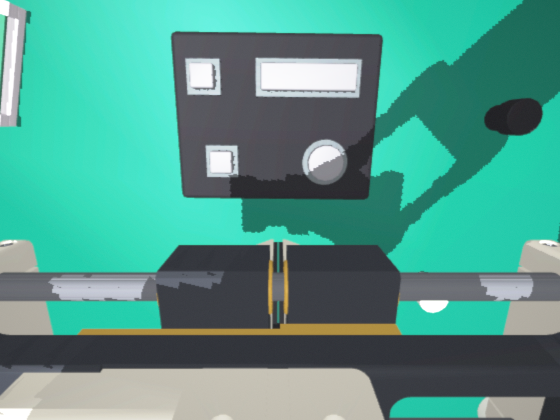

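The wrist view shows the round key top at about (325,160), the bar at (309.5,75) and the squares at (201,75) and (221,162). All are within about 4 px of prediction. I'll refine the layout fit from this view.

```bash
cat >>h.py <<'E'
def fit(M,P):
    M=np.array(M)/1000.;P=np.array(P);mc,pc=M.mean(0),P.mean(0);a,b=M-mc,P-pc
    t=np.arctan2((a[:,0]*b[:,1]-a[:,1]*b[:,0]).sum(),(a*b).sum());R=np.array([[np.cos(t),-np.sin(t)],[np.sin(t),np.cos(t)]]);o=pc-R@mc
    return t,R,o,np.abs(P-(M@R.T+o)).max(1)
E
python3 - <<'E'
from cell import robot, viewer, job
import pickle
from h import *
np.set_printoptions(precision=4,suppress=True)
W=pickle.load(open("w4.pkl","rb"))
M=[(40,50),(-40,30),(40,-55),(-40,-70)]
P=[plane(W,p,.05)[:2] for p in((325,160),(309.5,75.5),(221,161.5),(201,75))]
t,R,o,r=fit(M,P);print(t,o,r)
for z in(.045,.055):
    Q=[plane(W,p,z)[:2] for p in((325,160),(309.5,75.5),(221,161.5),(201,75))];print(z,np.linalg.norm(Q[0]-Q[2]),np.linalg.norm(Q[1]-Q[3]))
s=robot.observe()
for m in M[:2]:
    p=R@np.array(m)/1000+o;print(m,p,todelta(s,p,.07,np.pi/2+t))
E
```

```text
0.2501930815833252 [ 0.4716 -0.2254] [0.002  0.0009 0.0003 0.0007]
0.045 0.10471434680356814 0.1017809317230536
0.055 0.10133531002883234 0.0984965535861758
(40, 50) [ 0.4979 -0.167 ] (array([0.0374, 0.0486, 0.128 ]), np.float64(0.002417650253626835))
(-40, 30) [ 0.4254 -0.2062] (array([0.1174, 0.0288, 0.1282]), np.float64(0.002417650253626835))
```

The spacings (105 and 100 mm) come out right for a key height of 48–50 mm, and the residuals are at most 2 mm. I'll go to the round key and press it.

Emit:
drive_effector(ticks=[[0.0125,0.0162,0.03,0,0,0],[0.0125,0.0162,0.03,0,0,0],[0.0125,0.0162,0.03,0,0,0],[0,0,0.03,0,0,0],[0,0,0.008,0,0,0],[0,0,0,0,0,0]])

```text
time: 6.57
tool_pos: [0.4983, -0.1669, 0.2472]
tool_rot: [3.138, -0.004, -2.889]
contact_force: [-1.3, -0.1, 0.9]
opening: 0.0003
grip_force: 0.0
```

Emit:
drive_effector(ticks=[[0,0,0.006,0,0,0],[0,0,0.006,0,0,0],[0,0,0.005,0,0,0],[0,0,0.003,0,0,0],[0,0,0,0,0,0]])

```text
time: 6.98
tool_pos: [0.4989, -0.1678, 0.2288]
tool_rot: [3.141, -0.0, -2.891]
contact_force: [-0.7, -0.3, -0.1]
opening: 0.0007
grip_force: 0.0
```

Emit:
drive_effector(ticks=[[0,0,0.003,0,0,0],[0,0,0.001,0,0,0],[0,0,0,0,0,0]])

```text
time: 7.23
tool_pos: [0.4991, -0.1679, 0.2253]
tool_rot: [-3.141, 0.001, -2.891]
contact_force: [-0.1, -1.1, 2.6]
opening: 0.0003
grip_force: 1.3
```

Emit:
drive_effector(ticks=[[0,0,0.002,0,0,0],[0,0,0.001,0,0,0],[0,0,0,0,0,0]])

```text
time: 7.48
tool_pos: [0.499, -0.1679, 0.2231]
tool_rot: [-3.141, 0.001, -2.891]
contact_force: [-2.1, 0.1, 10.1]
opening: 0.0006
grip_force: 5.0
```

Emit:
drive_effector(ticks=[[0,0,0.001,0,0,0],[0,0,0,0,0,0],[0,0,0,0,0,0]])

```text
time: 7.73
tool_pos: [0.499, -0.1678, 0.2229]
tool_rot: [-3.14, 0.001, -2.891]
contact_force: [-3.5, 1.6, 18.2]
opening: 0.0004
grip_force: 9.0
```

The key bottomed at tip height 44.9 mm with 10–18 N and was held. I'll release it, hop to the bar and press.

Emit:
drive_effector(ticks=[[0,0,-0.015,0,0,0],[0,0,-0.02,0,0,0],[0.027,-0.0063,0,0,0,0],[0.027,-0.0062,0,0,0,0],[0.027,-0.0062,0,0,0,0],[0,0,0,0,0,0],[0,0,0,0,0,0]])

```text
time: 8.32
tool_pos: [0.4243, -0.2064, 0.2561]
tool_rot: [3.141, -0.0, -2.894]
contact_force: [0.1, -0.2, 0.6]
opening: 0.0005
grip_force: 0.0
```

Emit:
drive_effector(ticks=[[0,0,0.007,0,0,0],[0,0,0.007,0,0,0],[0,0,0.006,0,0,0],[0,0,0.005,0,0,0],[0,0,0.002,0,0,0],[0,0,0.002,0,0,0],[0,0,0,0,0,0]])

```text
time: 8.9
tool_pos: [0.4251, -0.2056, 0.2266]
tool_rot: [3.141, -0.0, -2.891]
contact_force: [0.3, 1.6, 2.4]
opening: 0.0005
grip_force: 1.0
```

Emit:
drive_effector(ticks=[[0,0,0.002,0,0,0],[0,0,0.002,0,0,0],[0,0,0,0,0,0]])

```text
time: 9.15
tool_pos: [0.4251, -0.2058, 0.2233]
tool_rot: [3.142, 0.0, -2.892]
contact_force: [-0.5, 2.4, 3.7]
opening: 0.0008
grip_force: 1.9
```

Emit:
drive_effector(ticks=[[0,0,0.002,0,0,0],[0,0,0,0,0,0],[0,0,0,0,0,0]])

```text
time: 9.4
tool_pos: [0.425, -0.2057, 0.2228]
tool_rot: [-3.141, 0.001, -2.891]
contact_force: [-4.8, 5.6, 22.0]
opening: 0.0006
grip_force: 10.8
```

Bottomed and held. I'll lift clear and check everything.

Emit:
drive_effector(ticks=[[0,0,-0.02,0,0,0],[0,0,-0.04,0,0,0],[0,0,-0.04,0,0,0],[-0.03,0,-0.04,0,0,0],[-0.04,0,0,0,0,0],[-0.04,0,0,0,0,0],[0,0,0,0,0,0],[0,0,0,0,0,0]])

```text
time: 10.07
tool_pos: [0.5279, -0.1794, 0.3537]
tool_rot: [-3.141, -0.0, -2.889]
contact_force: [-1.2, -0.4, -0.8]
opening: 0.0003
grip_force: 0.0
```

```bash
python3 - <<'E'
from cell import robot, viewer, job
import cv2
import numpy as np
S=viewer.read_camera("scene")["image"];D=viewer.read_camera("side")["image"];W=viewer.read_camera("wrist")["image"]
r=lambda a,w:cv2.resize(a[:,:,::-1],(w,300))
cv2.imwrite("pics/f.png",np.vstack([np.hstack([r(S,400),r(D,400)]),np.hstack([r(S[225:305,305:395],400),r(W[:250],400)])]))
E
```

```text
(no output)
```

View pics/f.png

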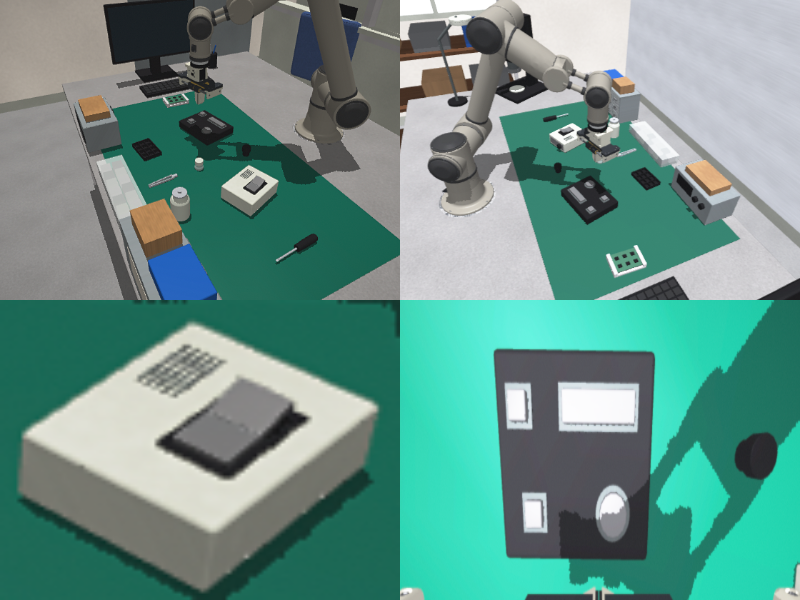

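The rocker is on, all keys look up, the lamp box and keypad haven't moved and the bystanders are undisturbed. The arm is clear, so I'll hand in.

```bash
python3 -c "
from cell import robot, viewer, job
print(job.hand_in())"
```

```text
the job is handed in; nothing more can be done
None
```

I switched the lamp on, pressed and released the round key and then the bar key, each to its stop, and handed the job in at about 10 s with the final pictures showing nothing else disturbed; the hand-in returned no verdict.

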